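# Lock the sample-roll shaft with its pin

## Task

Lock the paper-roll stand: swing its red crank handle up until the crank stands upright, so that the hole through the shaft lines up with the brass funnel, then take the orange-headed pin from the rack and put it down through the funnel and the shaft until it is fully home, and let go.

Things in the scene. Friction and masses are not known exactly. Their poses are not given: they have to be found in the camera images.
- bore (a point): Centre of the mouth of a brass funnel, 106 mm above the bench, on the white housing (80 x 84 mm, top at 90 mm) of a paper-roll stand fixed to the bench. The 44 mm mouth narrows to a vertical bore 24 mm wide, ending on a base plate 12 mm above the bench. Axes: the stand's; z up, y along the horizontal shaft, crank at its +y end, white paper roll (84 mm) at its -y end.
- shaft (a joint): Crank and shaft angle, rad: 0 = crank straight up, the shaft's 24 mm cross-hole in line with the bore (beyond about 13 degrees the 46 mm shaft blocks it). Positive = leaning to the stand's -x (towards the robot). Range -1.3 to 1.3, starts at 0.6 to 1.2. No stop or click at 0; friction of 0.25 N m (3.5 N at the grip) keeps it where it is left.
- crank_grip (a point): Middle of the red crank grip: a round bar 18 mm thick, 60 mm long, parallel to the shaft, 75 mm from the shaft axis and 93 mm to the +y side of the funnel's centre. It swings in a 75 mm circle about the shaft axis, which is 55 mm above the bench. Free air above it and at its -x and +x sides. Axes: y along the grip, z outward along the crank arm.
- lock_pin: Pin: steel shank 14 mm thick, 100 mm long, tapered tip; dark collar 30 mm wide, 6 mm high; orange head 24 mm thick, 46 mm high. 0.1 to 0.2 kg. Origin at the tip, z up. Hangs by its collar in one of three holes 80 mm apart in a rack (row within 25 degrees of world x; top 115 mm above the bench, head at 121 to 167 mm). Other pins (blue, black heads) are not needed. Home: tip on the base plate.
Mind the look-alikes: they are no part of the job. Leave any brown or pink look-alike of the lock_pin alone.

How it is judged:
On the way, in this order (a step that is already met when the one before it is completed fails the run):
1. the crank stands upright, within 15 degrees (value of joint shaft between -0.26 and 0.26 rad), for 0.2 s.
2. the orange-headed pin is down through the funnel and the shaft (z of lock_pin in the frame of bore below -0.082 m and horizontal distance between lock_pin and bore below 0.02 m), for 0.2 s.
At the end, for the whole second after the job is handed in: The orange-headed pin stands in the bore through the shaft: its tip within 12 mm of the base plate (below 24 mm above the bench) and within 20 mm of the funnel's centre in plan, tilted less than 15 degrees, at rest; the crank still within 17 degrees of upright (all of step 2 and angle between lock_pin's own z axis and vertical below 0.26 rad and value of joint shaft between -0.3 and 0.3 rad and linear speed of lock_pin below 0.02 m/s); the robot touches nothing.
It also fails if it takes over 58 s, if anything falls off the work surface, if the arm or the gripper's body presses on something with over 40 N, if the wrist force passes 120 N, or if a joint passes its speed limit or range.

## Robot

A 6-joint arm with a two-finger parallel gripper is mounted at the origin on the work surface. World frame = base frame: x ahead of the robot, y to its left, z up, the work surface at z = 0. Lengths are in m, angles in rad, forces in N, time in s.
With the tool pointing down it reaches from about 0.425 to 0.95 m from the base axis. Payload 3.5 kg.
Tool frame: the origin (TCP) lies between the finger pads; the fingertips stand 19 mm ahead of it and the grasp point (between the pads) is the TCP (ctrl.nose_length is the distance from the TCP to the fingertips, in m); z points along the fingers, y is the line along which they close (so a half turn about z gives the same grasp; the last joint's range is limited). The gripper opens to 85 mm and grips with 20 to 120 N. Pads are 22 mm wide; open, the fingers measure 114 mm over their backs; the gripper's body (76 mm by 85 mm) begins 54 mm behind the grasp point. The pads swing forward as they close: fully open they stand 13 mm farther back than shut.
Start: joints at [1.143, 0.286, 1.577, -0, 1.279, -0.15], TCP at [0.185, 0.649, 0.25] pointing down, gripper open.
Joint ranges: [-2.77, 2.77], [-0.9, 2.22], [0.21, 2.48], [-1.53, 4.67], [0.24, 2.81], [-2.84, 2.84]. Speed limits (rad/s): [2.79, 2.79, 3.14, 3.14, 3.14, 3.14].

## Interface

Orientations are given as a unit quaternion [x, y, z, w].
In Python, from plant import ctrl gives the robot as it stands.
- The arm moves only by the tool apply_moves, never from a script. Its argument "series" is a list of rows, each a list of 6 numbers: the shift along the world's x, y, z scaled (see below), then the turn, a rotation vector about the world's x, y, z scaled (see below). A call has 1 to 20 rows; each row is the pose to reach, as a shift and turn from the pose commanded when the call began; what a row does not reach only later rows make up. The controller multiplies each number of a shift by 0.8 m and each number of a turn by 45 degrees. A row lasts 1/8 s, in which the tool goes at most 62.5 mm and 10.7 degrees, less where a joint would pass 70% of its speed; a pose out of reach is approached as far as the arm can. A call with a number of a shift or a turn outside -1 to 1 is refused whole. A call with a gripper value outside its range is refused whole. "jaw" is the opening, from 0 (shut) to 1 (fully open), set as the call begins (left out, the last holds). The fingers move at their own pace and stop on an object; "squeeze" is the grip in N (left out, the last holds). Time passes only in rows, so rows that repeat a pose let the fingers close. It gives the time, the measured TCP pose, the force, the opening and the grip force at its end, in the units of the state.
- ctrl.get_state(): the state, without advancing time (a new reading comes with each control period).
- ctrl.read_camera(name): name is "side" or "top"; returns the picture (400x640x3 uint8, red, green, blue); there is no depth.
- ctrl.get_calibration(name): a dict with "fx", "fy", "cx", "cy" (pixels), "dist_coeffs" ([k1, k2, p1, p2, k3] as OpenCV has them; the pictures are not rectified), "xyz" and "orientation" of the camera in the world. Camera axes: x right, y up, looking along -z (the intrinsics and any distortion apply to the point x, -y, -z); pixel columns grow to the right and rows downward; lengths in m; the calibration is good to about 2 mm. A picture is of the moment at which its call begins. get_calibration takes no time and is no camera call.
- ctrl.sign_off(): hands the job in; it is judged then, once.
Trained networks look in the newest picture that a camera, given by its name, has taken for a name from the list of things; names that differ only in an ending like _2 or _b are one class to them, and where a whole thing is asked for, a point or a joint stands for the part that bears it (a point fixed in the world has none). Each returns a list of dicts, best first, with "p" (0 to 1); they miss things now and then, are a little off and sometimes report something else, mostly with a low value. They report only what shows in the picture. A call takes as long as a camera call. They do not tell look-alikes from the thing itself.
- ctrl.boxes_of(thing, camera): "xy" ([column, row] as shares, 0 to 1, of the picture: columns of its width, rows of its height, amid what is visible of it).
- ctrl.silhouettes(thing, camera): "pixels" (400x640 bool, what is visible of it) and "xy" ([column, row] as shares, 0 to 1, of the picture: columns of its width, rows of its height, amid what is visible of it).
The state is a dict: "time": time; "qpos": joint angles; "dq": joint speeds; "joint_efforts": joint torques, N m; "eef_pos": TCP position; "tcp_rot": TCP orientation; "contact_force": force on the tool from outside, world axes, zero at the start; "wrist_torque": the same for the moment, N m; "opening": opening from 0.0 (shut) to 1.0 (fully open); "finger_force": force on a finger pad.
Only numpy, scipy, OpenCV 4.12 (cv2) and the standard library are available. Lean on these libraries where they do the work, as an engineer would, in place of code of your own. Each camera call takes 0.05 s, during which the arm holds its last target. There are 200 camera calls.

## Working session

There is one attempt and no reset: what is moved stays moved. The work goes in short steps, Python scripts to look and compute and a tool call to move; the robot and the scene stay as the last step left them, time stands still between calls to the robot, and variables do not carry over. Pictures are saved under pics/ and viewed, at most 10 in all, crops included, and the job is handed in when it is done.

Besides the shell and the picture viewer there is one more tool, called by a JSON object that holds its "fn" and its "kwargs", one argument or row to a line. apply_moves: Moves the arm, as the interface text tells. Shifts and turns lie within -1 to 1; 1 stands for 0.8 m of shift or 45 degrees of turn. Its arguments: {"type":"object","properties":{"series":{"type":"array"},"jaw":{"type":"number"},"squeeze":{"type":"number"}},"required":["series"]}

```bash
mkdir -p pics; ls; cat > h.py <<'E'
import numpy as np,cv2
from scipy.spatial.transform import Rotation as R
from plant import ctrl
def cal(n):
    c=ctrl.get_calibration(n);K=np.array([[c['fx'],0,c['cx']],[0,c['fy'],c['cy']],[0,0,1]]);return K,np.array(c['dist_coeffs'],float),np.array(c['xyz']),R.from_quat(c['orientation']).as_matrix()@np.diag([1,-1,-1])
def ray(n,uv):
    K,d,o,M=cal(n);p=cv2.undistortPoints(np.array([[uv]],float),K,d)[0,0];v=M@[p[0],p[1],1];return o,v/np.linalg.norm(v)
def atz(n,uv,z):
    o,v=ray(n,uv);return o+v*(z-o[2])/v[2]
def proj(n,P):
    K,d,o,M=cal(n);q=(np.atleast_2d(P)-o)@M;return cv2.projectPoints(q,np.zeros(3),np.zeros(3),K,d)[0][:,0]
def tri(a,b):
    (o1,v1),(o2,v2)=ray('top',a),ray('side',b)
    A=np.c_[v1,-v2];t=np.linalg.lstsq(A,o2-o1,rcond=None)[0];p,q=o1+t[0]*v1,o2+t[1]*v2
    return (p+q)/2,np.linalg.norm(p-q)
def snap(n,f,box=None,s=1):
    im=ctrl.read_camera(n)
    if box: im=im[box[1]:box[3],box[0]:box[2]]
    im=cv2.resize(im,None,fx=s,fy=s,interpolation=cv2.INTER_CUBIC);cv2.imwrite('pics/'+f,im[:,:,::-1])
E
python3 - <<'E'
from h import *
for n in('top','side'):
    snap(n,n+'0.png');print(n,cal(n)[2],cal(n)[3][:,2])
    for t in('bore','shaft','crank_grip','lock_pin'):
        print(t,[(round(b['p'],2),np.round(np.array(b['xy'])*[640,400],1)) for b in ctrl.boxes_of(t,n)])
E
```

```text
pics
top [0.43319401 0.13038877 0.80996795] [ 0.0612516  -0.01172182 -0.99805353]
bore [(0.73, array([463.2, 148. ]))]
shaft [(0.8, array([496.2, 146.3]))]
crank_grip [(0.67, array([494.8, 146.8]))]
lock_pin [(0.77, array([290.7, 211.2])), (0.74, array([177.4, 178. ])), (0.56, array([182.4, 212.4])), (0.49, array([234.3, 199.9]))]
side [0.47030137 0.59484241 0.56747782] [ 0.03193693 -0.71123221 -0.70223129]
bore [(0.81, array([288. , 129.3]))]
shaft [(0.59, array([291.4, 104.1]))]
crank_grip [(0.88, array([287.4, 102. ]))]
lock_pin [(0.94, array([348.3, 317.9])), (0.81, array([344., 206.])), (0.65, array([297.6, 322.1]))]
```

View pics/top0.png

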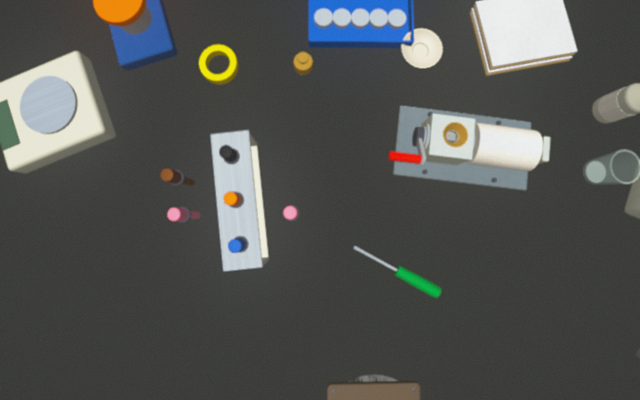

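View pics/side0.png

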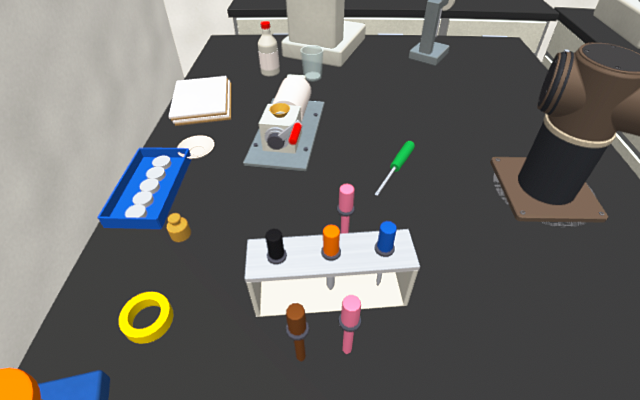

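Both views: candidates (top px) are the orange head in the rack (231,199), black (229,153), blue (236,245), brown look-alike (172,176), pinks (176,214) and (291,212), plus an orange canister at (119,8). The description picks the rack's orange one, at (331,240) in the side view. The stand's funnel is at (456,134) and its red grip at (404,157) in the top view.

```bash
cat > m.py <<'E'
from h import *
def blobs(n,kind):
    im=cv2.cvtColor(ctrl.read_camera(n),cv2.COLOR_RGB2HSV);H,S,V=[im[...,i].astype(int) for i in range(3)]
    m={'orange':(H>9)&(H<20)&(S>200)&(V>120),'red':((H<5)|(H>175))&(S>190)&(V>100),'brass':(H>12)&(H<26)&(S>110)&(V>80)}[kind].astype(np.uint8)
    k,_,st,ce=cv2.connectedComponentsWithStats(m);return [(st[i].tolist(),ce[i].round(1)) for i in range(1,k) if st[i,4]>25],_
if __name__=='__main__':
    for n in('top','side'):
        for k in('orange','red','brass'):
            b,_=blobs(n,k);print(n,k)
            for x in b: print('  ',x)
    s=ctrl.get_state();print(R.from_quat(s['tcp_rot']).as_matrix().round(3),s['eef_pos'],s['time'])
    a=ctrl.read_camera('top');b=ctrl.read_camera('side')
    c=np.hstack([cv2.resize(x,(400,400),interpolation=cv2.INTER_CUBIC) for x in(a[90:210,380:500],b[60:180,230:350])]);
    d=np.hstack([cv2.resize(x,(400,200),interpolation=cv2.INTER_CUBIC) for x in(a[160:240,150:310],b[200:290,240:420])])
    cv2.imwrite('pics/c1.png',np.vstack([c,d])[:,:,::-1])
E
python3 m.py
```

```text
top orange
   ([93, 0, 51, 25, 1005], array([118.1,  10.2]))
   ([225, 193, 12, 12, 120], array([230.4, 198.3]))
top red
   ([389, 151, 32, 12, 243], array([404.2, 157. ]))
top brass
   ([93, 0, 52, 25, 1009], array([118.2,  10. ]))
   ([293, 51, 20, 24, 365], array([302.6,  62.7]))
   ([224, 70, 14, 14, 26], array([230.9,  77.3]))
   ([444, 123, 23, 24, 298], array([456.7, 133.5]))
   ([161, 169, 13, 12, 119], array([166.9, 174.5]))
   ([224, 192, 13, 13, 134], array([230.1, 198.1]))
side orange
   ([323, 225, 17, 31, 431], array([330.8, 239.5]))
   ([288, 304, 16, 9, 29], array([295.4, 307. ]))
   ([0, 368, 40, 32, 1084], array([ 17.3, 385.3]))
side red
   ([261, 22, 9, 7, 47], array([264.9,  24.6]))
   ([289, 123, 12, 21, 150], array([294.8, 133.4]))
side brass
   ([175, 83, 57, 43, 129], array([210.2, 115.1]))
   ([171, 93, 56, 28, 81], array([204.8, 112.8]))
   ([270, 103, 20, 14, 190], array([279.4, 109. ]))
   ([166, 213, 25, 29, 542], array([177.7, 227.4]))
   ([323, 225, 17, 31, 404], array([330.7, 239.3]))
   ([120, 293, 54, 51, 429], array([155.4, 329.3]))
   ([127, 299, 34, 30, 331], array([140.7, 310.5]))
   ([287, 305, 17, 29, 323], array([295.4, 317.6]))
   ([296, 341, 7, 18, 51], array([299., 348.]))
   ([0, 368, 40, 32, 1079], array([ 17.2, 385.3]))
[[-0.962  0.274  0.   ]
 [ 0.274  0.962  0.   ]
 [ 0.     0.    -1.   ]] [0.18505959 0.64912569 0.25035058] 0.8
```

View pics/c1.png

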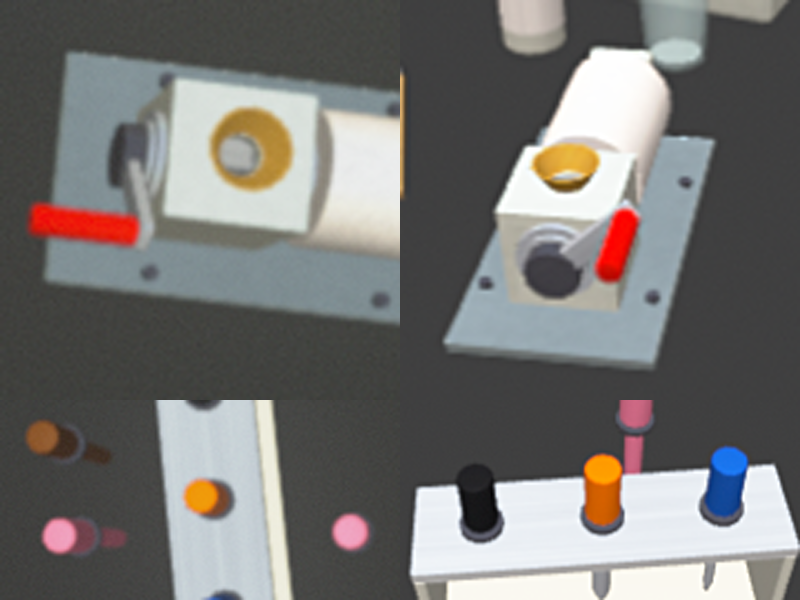

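The crop confirms it: the funnel mouth is at top px (455.5,134.5), the red grip runs from (390,155) to (421,159) and leans towards the robot, and the orange pin sits in the rack's middle hole at (230,198). Next I work out positions.

```bash
python3 - <<'E'
from h import *
b=atz('top',(455.5,134.5),.106);print('bore',b,atz('side',(280,109.3),.106),tri((455.5,134.5),(280,109.3)))
g,e=tri((404.2,157),(294.8,133.4));print('grip',g,e)
z=g[2];p=atz('top',(390,155.5),z);q=atz('top',(420.5,158.7),z);print('grip len',np.linalg.norm(p-q),'dir',np.degrees(np.arctan2(*(p-q)[:2])))
# base plate edges (crop px)
P=[atz('top',(380+u*.3,90+v*.3),.012) for u,v in((68,52),(45,280),(400,325))]
print('edge',np.degrees(np.arctan2(*(P[0]-P[1])[:2])), 'longedge',np.degrees(np.arctan2(*(P[1]-P[2])[:2])))
for a in(0,.05,.1,.15,.2):
    Y=np.array([np.sin(a),np.cos(a),0]);X=np.array([np.cos(a),-np.sin(a),0]);d=g-b;print(a,d@X,d@Y)
h,e=tri((230.4,198.3),(330.8,239.5));print('head',h,e,'top',atz('top',(230.4,198.3),.165))
bl=tri((236,245),(387,237))[0];bk=tri((229,153),(275,245))[0];print(bl,bk)
E
```

```text
bore [ 0.59111383 -0.14413227  0.106     ] [ 0.5907583  -0.13570048  0.106     ] (array([ 0.59264794, -0.14688045,  0.09894657]), np.float64(9.405336467023204e-05))
grip [ 0.54912485 -0.04613924  0.10395401] 0.0011302588051106612
grip len 0.057618280888797425 dir 5.943895406343537
edge 96.91671349825072 longedge 7.200310737652349
0 -0.04198897506404442 0.0979930332282982
0.05 -0.04683411017399643 0.09577199336142725
0.1 -0.05156218439924653 0.09331157338824267
0.15 -0.05616138001656504 0.09061792307731549
0.2 -0.06062020143212345 0.08769777515159707
head [0.47025102 0.26705429 0.14831404] 0.0004951491757603368 top [0.46907518 0.26361903 0.165     ]
[0.38978604 0.25754937 0.14434171] [0.5501812  0.27219525 0.13963454]
```

{"fn": "apply_moves", "kwargs": {
  "series": [
    [0.455, -0.869, 0, 0, 0, -1],
    [0.455, -0.869, 0, 0, 0, -1],
    [0.455, -0.869, 0, 0, 0, -1],
    [0.455, -0.869, 0, 0, 0, -1],
    [0.455, -0.869, 0, 0, 0, -1],
    [0.455, -0.869, 0, 0, 0, -1],
    [0.455, -0.869, 0, 0, 0, -1],
    [0.455, -0.869, 0, 0, 0, -1],
    [0.455, -0.869, 0, 0, 0, -1],
    [0.455, -0.869, 0, 0, 0, -1],
    [0.455, -0.869, 0, 0, 0, -1],
    [0.455, -0.869, 0, 0, 0, -1],
    [0.455, -0.869, 0, 0, 0, -1],
    [0.455, -0.869, 0, 0, 0, -1]
  ],
  "jaw": 0.6
}}

```text
time: 2.65
eef_pos: [0.5498, -0.0483, 0.2503]
tcp_rot: [0.508, 0.861, -0.0, 0.0]
contact_force: [-1.2, 0.8, 0.8]
opening: 0.601
finger_force: 0.0
```

{"fn": "apply_moves", "kwargs": {
  "series": [
    [0, 0, -0.08, 0, 0, -0.8],
    [0, 0, -0.08, 0, 0, -0.8],
    [0, 0, -0.08, 0, 0, -0.8],
    [0, 0, -0.08, 0, 0, -0.8],
    [0, 0, -0.08, 0, 0, -0.8],
    [0, 0, -0.08, 0, 0, -0.8]
  ]
}}

```text
time: 3.4
eef_pos: [0.5489, -0.0454, 0.1865]
tcp_rot: [0.748, 0.664, 0.0, -0.0]
contact_force: [0.6, -0.1, 0.1]
opening: 0.602
finger_force: 0.0
```

```bash
python3 - <<'E'
from h import *
s=ctrl.get_state();print(s['time'],s['eef_pos'],R.from_quat(s['tcp_rot']).as_matrix()[:,1],s['opening'],s['qpos'])
a=ctrl.read_camera('top');b=ctrl.read_camera('side')
cv2.imwrite('pics/c2.png',np.hstack([cv2.resize(x,(400,400)) for x in(a[70:230,340:500],b[30:190,210:370])])[:,:,::-1])
E
```

```text
3.4 [ 0.54886353 -0.04536939  0.18645797] [ 9.92941941e-01 -1.18601412e-01  7.92639689e-05] 0.6020875375131135 [-2.66783029e-01  7.60055212e-02  1.94024798e+00  1.55399815e-04
  1.12527992e+00 -1.47968761e-01]
```

View pics/c2.png

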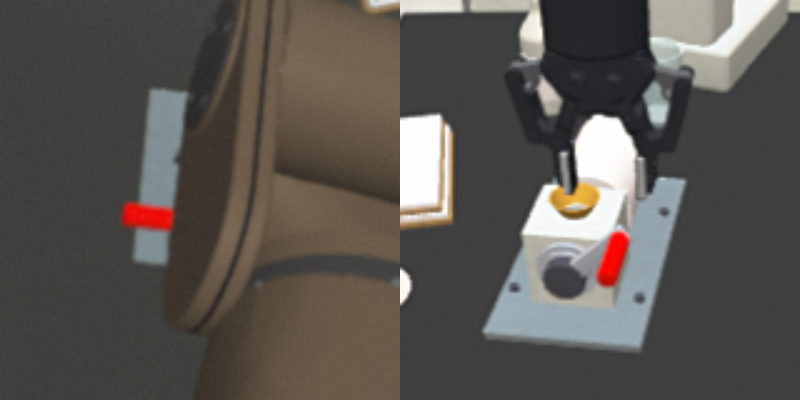

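The gripper straddles the grip from above in the side view (grip at about (295,133)), so I descend and close.

{"fn": "apply_moves", "kwargs": {
  "series": [
    [0, 0, -0.05, 0, 0, 0],
    [0, 0, -0.103, 0, 0, 0],
    [0, 0, -0.103, 0, 0, 0],
    [0, 0, -0.103, 0, 0, 0]
  ]
}}

```text
time: 4.0
eef_pos: [0.55, -0.0463, 0.1054]
tcp_rot: [0.748, 0.663, 0.001, 0.001]
contact_force: [1.0, 0.1, 0.9]
opening: 0.603
finger_force: 0.0
```

{"fn": "apply_moves", "kwargs": {
  "series": [
    [0, 0, 0, 0, 0, 0],
    [0, 0, 0, 0, 0, 0],
    [0, 0, 0, 0, 0, 0],
    [0, 0, 0, 0, 0, 0],
    [0, 0, 0, 0, 0, 0],
    [0, 0, 0, 0, 0, 0]
  ],
  "jaw": 0,
  "squeeze": 25
}}

```text
time: 4.75
eef_pos: [0.5479, -0.0461, 0.1056]
tcp_rot: [0.748, 0.663, -0.002, -0.001]
contact_force: [-7.6, 0.8, 8.1]
opening: 0.2
finger_force: 25.1
```

{"fn": "apply_moves", "kwargs": {
  "series": [
    [0.0076, -0.0009, 0.0075, 0, 0, 0],
    [0.0152, -0.0018, 0.013, 0, 0, 0],
    [0.023, -0.0028, 0.018, 0, 0, 0],
    [0.0314, -0.0038, 0.022, 0, 0, 0],
    [0.04, -0.0049, 0.025, 0, 0, 0],
    [0.049, -0.0059, 0.0275, 0, 0, 0],
    [0.058, -0.007, 0.029, 0, 0, 0],
    [0.0675, -0.0082, 0.0294, 0, 0, 0],
    [0.0675, -0.0082, 0.0294, 0, 0, 0],
    [0.0675, -0.0082, 0.0294, 0, 0, 0]
  ]
}}

```text
time: 6.0
eef_pos: [0.602, -0.0524, 0.129]
tcp_rot: [0.748, 0.663, -0.001, -0.001]
contact_force: [-6.5, 0.6, 5.3]
opening: 0.201
finger_force: 26.1
```

{"fn": "apply_moves", "kwargs": {
  "series": [
    [0, 0, 0, 0, 0, 0],
    [0, 0, 0, 0, 0, 0],
    [0, 0, 0, 0, 0, 0],
    [0, 0, 0, 0, 0, 0]
  ],
  "jaw": 0.55
}}

```text
time: 6.5
eef_pos: [0.6031, -0.0527, 0.1274]
tcp_rot: [0.748, 0.663, 0.0, 0.0]
contact_force: [-0.6, 0.3, 0.5]
opening: 0.549
finger_force: 0.0
```

{"fn": "apply_moves", "kwargs": {
  "series": [
    [0, 0, 0.05, 0, 0, 0],
    [0, 0, 0.1, 0, 0, 0],
    [0, 0, 0.16, 0, 0, 0],
    [-0.05, 0.15, 0.16, 0, 0, 0],
    [-0.1, 0.25, 0.16, 0, 0, 0],
    [-0.15, 0.38, 0.16, 0, 0, 0],
    [-0.16, 0.396, 0.16, 0, 0, 0],
    [-0.16, 0.396, 0.16, 0, 0, 0],
    [-0.16, 0.396, 0.16, 0, 0, 0],
    [-0.16, 0.396, 0.16, 0, 0, 0]
  ],
  "jaw": 0.6
}}

```text
time: 7.75
eef_pos: [0.4741, 0.2658, 0.2554]
tcp_rot: [0.747, 0.665, 0.0, -0.0]
contact_force: [0.7, 0.1, -0.1]
opening: 0.6
finger_force: 0.0
```

```bash
python3 - <<'E'
from h import *
from m import blobs
s=ctrl.get_state();print(s['time'],s['eef_pos'],R.from_quat(s['tcp_rot']).as_matrix()[:,1],s['opening'],s['qpos'])
for n in('top','side'):print(n,[x for x in blobs(n,'red')[0]],blobs(n,'orange')[0])
a=ctrl.read_camera('top');b=ctrl.read_camera('side')
cv2.imwrite('pics/c3.png',np.hstack([cv2.resize(x,(400,400)) for x in(a[70:230,340:500],b[30:190,210:370])])[:,:,::-1])
E
```

```text
7.75 [0.47408205 0.26584273 0.25543885] [ 9.93172855e-01 -1.16651954e-01  4.71834320e-05] 0.6001549200014853 [ 3.24322917e-01 -8.27747613e-03  1.89517011e+00  4.17382953e-05
  1.25462911e+00  4.41228087e-01]
top [([395, 120, 33, 12, 250], array([410.8, 125.4]))] [([93, 0, 52, 25, 1009], array([118.3,  10.2])), ([233, 193, 5, 10, 29], array([234.9, 197.3]))]
side [([261, 22, 9, 7, 47], array([264.9,  24.6])), ([262, 112, 12, 20, 32], array([265.9, 121.1]))] [([323, 225, 17, 31, 424], array([330.9, 239.6])), ([0, 368, 40, 32, 1083], array([ 17.3, 385.3]))]
```

View pics/c3.png

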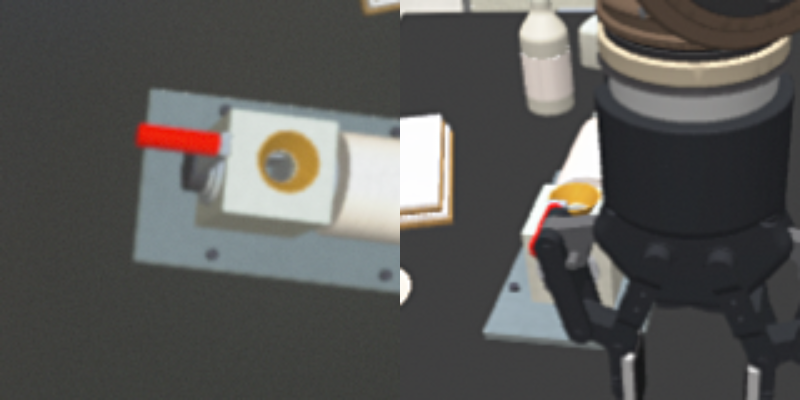

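```bash
python3 - <<'E'
from h import *
a=.12;X=np.array([np.cos(a),-np.sin(a),0]);Y=np.array([np.sin(a),np.cos(a),0])
b=atz('top',(455.8,134.4),.106);g=atz('top',(410.8,125.4),.132);print(b,g,(g-b)@X,(g-b)@Y, np.arcsin(-((g-b)@X)/.075))
E
```

```text
[ 0.59130824 -0.14471521  0.106     ] [ 0.6015405  -0.05241904  0.132     ] -0.0008903007559054599 0.0928573628886695 0.011870955551798058
```

{"fn": "apply_moves", "kwargs": {
  "series": [
    [-0.005, 0.001, -0.06, 0, 0, 0],
    [-0.005, 0.001, -0.1, 0, 0, 0],
    [-0.005, 0.001, -0.132, 0, 0, 0],
    [-0.005, 0.001, -0.132, 0, 0, 0],
    [-0.005, 0.001, -0.132, 0, 0, 0]
  ]
}}

```text
time: 8.68
eef_pos: [0.4721, 0.2648, 0.1511]
tcp_rot: [0.749, 0.663, 0.001, 0.0]
contact_force: [1.0, 0.8, 0.5]
opening: 0.601
finger_force: 0.0
```

{"fn": "apply_moves", "kwargs": {
  "series": [
    [0, 0, 0, 0, 0, 0],
    [0, 0, 0, 0, 0, 0],
    [0, 0, 0, 0, 0, 0],
    [0, 0, 0, 0, 0, 0],
    [0, 0, 0, 0, 0, 0],
    [0, 0, 0, 0, 0, 0]
  ],
  "jaw": 0,
  "squeeze": 40
}}

```text
time: 9.43
eef_pos: [0.4718, 0.2652, 0.1515]
tcp_rot: [0.748, 0.663, 0.001, 0.0]
contact_force: [-1.5, -1.5, 5.3]
opening: 0.271
finger_force: 39.4
```

{"fn": "apply_moves", "kwargs": {
  "series": [
    [0, 0, 0.06, 0, 0, 0],
    [0, 0, 0.12, 0, 0, 0],
    [0, 0, 0.18, 0, 0, 0],
    [0, 0, 0.2, 0, 0, 0],
    [0.02, -0.07, 0.2, 0, 0, 0],
    [0.04, -0.14, 0.2, 0, 0, 0],
    [0.06, -0.21, 0.2, 0, 0, 0],
    [0.08, -0.28, 0.2, 0, 0, 0],
    [0.1, -0.35, 0.2, 0, 0, 0],
    [0.12, -0.42, 0.2, 0, 0, 0],
    [0.14, -0.48, 0.2, 0, 0, 0],
    [0.149, -0.512, 0.2, 0, 0, 0],
    [0.149, -0.512, 0.18, 0, 0, 0],
    [0.149, -0.512, 0.16, 0, 0, 0],
    [0.149, -0.512, 0.16, 0, 0, 0],
    [0.149, -0.512, 0.16, 0, 0, 0]
  ]
}}

```text
time: 11.42
eef_pos: [0.5902, -0.1435, 0.2779]
tcp_rot: [0.748, 0.664, 0.0, -0.0]
contact_force: [1.4, 0.8, -1.7]
opening: 0.271
finger_force: 40.5
```

```bash
python3 - <<'E'
from h import *
s=ctrl.get_state();print(s['time'],s['eef_pos'],s['opening'],s['finger_force'])
t=s['eef_pos'][2]-.1365
print(proj('side',[[.5912,-.1445,t],[.5912,-.1445,t+.1],[.5912,-.1445,.106]]))
snap('side','c4.png',(190,0,390,150),4)
E
```

```text
11.425 [ 0.59022572 -0.14348454  0.27788826] 0.2710736260352967 40.490219593048096
[[278.91923542  93.48778598]
 [274.80449798  50.20086377]
 [280.23532964 107.214852  ]]
```

View pics/c4.png

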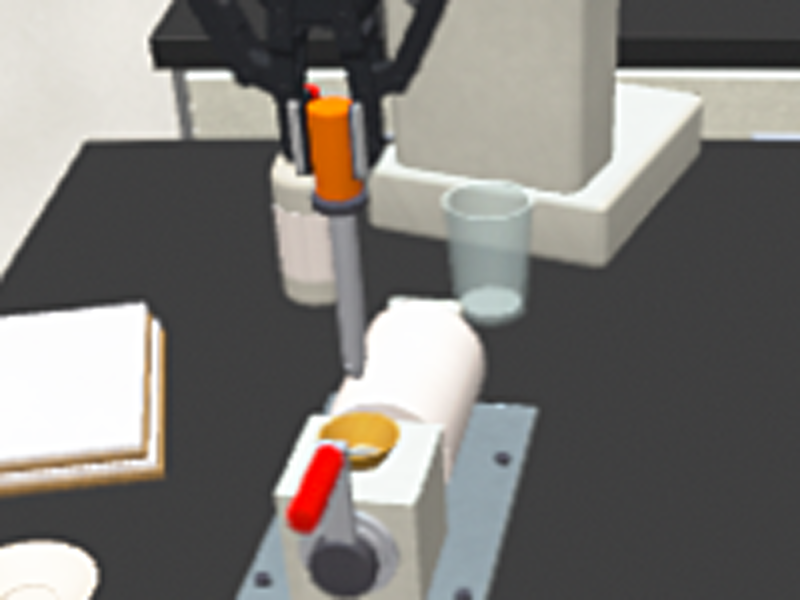

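The pin hangs straight, with its tip at side px (278,94), where I predicted it, just above the funnel mouth (280,109). I descend in stages and watch the force.

{"fn": "apply_moves", "kwargs": {
  "series": [
    [0.001, 0.002, -0.02, 0, 0, 0],
    [0.001, 0.002, -0.035, 0, 0, 0],
    [0.001, 0.002, -0.05, 0, 0, 0],
    [0.001, 0.002, -0.06, 0, 0, 0],
    [0.001, 0.002, -0.07, 0, 0, 0],
    [0.001, 0.002, -0.07, 0, 0, 0]
  ]
}}

```text
time: 12.22
eef_pos: [0.5907, -0.143, 0.2209]
tcp_rot: [0.749, 0.663, -0.0, -0.001]
contact_force: [-0.1, 0.5, -0.8]
opening: 0.266
finger_force: 40.5
```

{"fn": "apply_moves", "kwargs": {
  "series": [
    [0, 0, -0.015, 0, 0, 0],
    [0, 0, -0.03, 0, 0, 0],
    [0, 0, -0.045, 0, 0, 0],
    [0, 0, -0.06, 0, 0, 0],
    [0, 0, -0.06, 0, 0, 0]
  ]
}}

```text
time: 12.85
eef_pos: [0.5902, -0.1427, 0.1719]
tcp_rot: [0.748, 0.663, -0.001, -0.001]
contact_force: [1.2, 0.1, -1.1]
opening: 0.269
finger_force: 40.5
```

Still no contact, and the pin is passing through the shaft. I go to just above home, then release.

{"fn": "apply_moves", "kwargs": {
  "series": [
    [0, 0, -0.01, 0, 0, 0],
    [0, 0, -0.018, 0, 0, 0],
    [0, 0, -0.025, 0, 0, 0],
    [0, 0, -0.027, 0, 0, 0],
    [0, 0, -0.027, 0, 0, 0]
  ]
}}

```text
time: 13.48
eef_pos: [0.5911, -0.1431, 0.1522]
tcp_rot: [0.748, 0.663, -0.0, -0.0]
contact_force: [0.5, 0.2, -1.3]
opening: 0.268
finger_force: 40.5
```

{"fn": "apply_moves", "kwargs": {
  "series": [
    [0, 0, 0, 0, 0, 0],
    [0, 0, 0, 0, 0, 0],
    [0, 0, 0, 0, 0, 0],
    [0, 0, 0, 0, 0, 0],
    [0, 0, 0, 0, 0, 0]
  ],
  "jaw": 0.55
}}

```text
time: 14.1
eef_pos: [0.5911, -0.1431, 0.1523]
tcp_rot: [0.748, 0.663, 0.0, 0.0]
contact_force: [0.8, -0.5, 0.0]
opening: 0.547
finger_force: 0.0
```

{"fn": "apply_moves", "kwargs": {
  "series": [
    [0, 0, 0.04, 0, 0, 0],
    [0, 0, 0.1, 0, 0, 0],
    [0, 0, 0.16, 0, 0, 0],
    [-0.05, 0.07, 0.18, 0, 0, 0],
    [-0.1, 0.14, 0.18, 0, 0, 0],
    [-0.1, 0.21, 0.18, 0, 0, 0],
    [-0.1, 0.28, 0.18, 0, 0, 0],
    [-0.1, 0.35, 0.18, 0, 0, 0],
    [-0.1, 0.42, 0.18, 0, 0, 0],
    [-0.1, 0.42, 0.18, 0, 0, 0],
    [-0.1, 0.42, 0.18, 0, 0, 0]
  ]
}}

```text
time: 15.48
eef_pos: [0.511, 0.1928, 0.2961]
tcp_rot: [0.748, 0.663, -0.0, 0.0]
contact_force: [-0.2, -0.5, 0.1]
opening: 0.551
finger_force: 0.0
```

```bash
python3 - <<'E'
from h import *
from m import blobs
s=ctrl.get_state();print(s['time'],s['eef_pos'])
for n in('top','side'):print(n,blobs(n,'red')[0],blobs(n,'orange')[0],proj(n,[[.5905,-.1427,.141],[.5905,-.1427,.164]]))
a=ctrl.read_camera('top');b=ctrl.read_camera('side')
cv2.imwrite('pics/c5.png',np.hstack([cv2.resize(x,(400,400)) for x in(a[70:230,340:500],b[30:190,210:370])])[:,:,::-1])
E
```

```text
15.475 [0.51095893 0.19279561 0.29609116]
top [([395, 120, 33, 12, 255], array([410.9, 125.4]))] [([93, 0, 52, 25, 1014], array([118.2,  10.2])), ([457, 126, 13, 13, 129], array([463. , 131.6]))] [[462.04130118 130.55904509]
 [467.2275279  127.52317194]]
side [([262, 113, 10, 20, 112], array([267., 124.]))] [([281, 87, 5, 19, 48], array([283.2,  96.8])), ([0, 368, 40, 32, 1083], array([ 17.3, 385.3]))] [[279.1550017   94.05786217]
 [278.26532107  84.71218121]]
```

View pics/c5.png

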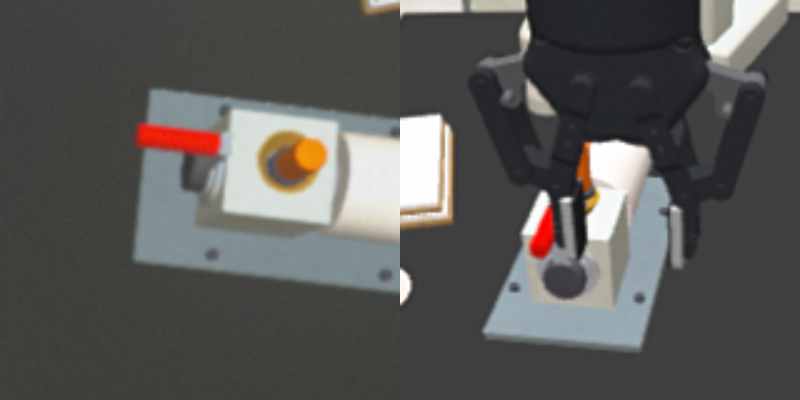

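The pin is seated: its head is at top px (464,132), low and only slightly leaning, with its collar down in the funnel. The crank is upright, with the grip still at (411,125), and the gripper is clear. Handing in.

```bash
python3 -c "
from h import *
print(ctrl.sign_off())"
```

```text
the job is handed in; nothing more can be done
None
```

I swung the crank upright (about 0.01 rad from vertical), put the orange-headed pin down through the funnel and shaft and released it. The last pictures show it seated with a slight lean, and I handed the job in at about 15.5 s; sign-off returned no verdict.

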